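# Pulse the crumb mill with its bayonet lid held at the run mark

### The job

Make eraser crumbs for cleaning the photos: drop the piece of white eraser into the open bowl of the small mill, then fit the mill's twist lid so that its two lugs go down through the two notches of the collar and it sits fully home. Turn the lid clockwise by its bar, against the spring, until the bar points at the single raised mark, halfway to the lock, and on no account into the click before the double mark. Finish while still holding it there (let go, it springs back), and leave the spray bottle, the brush and the glove box where they are.

Things in the scene. Friction and masses are not known exactly. Their poses are not given: they have to be found in the camera images.
- mill: Small electric blade mill, fixed to the mat: round white housing, 109 mm across at the foot, 101 mm at the collar, 135 mm high. Origin: centre of its underside, z up. Open bowl in the top, 58 mm inside diameter, floor 65 mm and blade top 75 mm above the origin. The collar's lip (73 mm inside diameter, top at 135, underside at 130 mm) has two notches 16 mm wide, at +x and -x.
- mill_seat (a point): Centre of the flat ledge round the bowl on which the lid's underside rests when fully home: on the mill's axis, 123 mm above the mill's origin, axes as the mill's. From each notch a groove 7 mm high runs clockwise (seen from above) between ledge and lip for the lugs; anticlockwise it is closed.
- mill_run_mark (a point): The single black raised mark (run) on top of the lip: 44 mm from the axis, 34 degrees (0.60 rad) clockwise, seen from above, of the notch at the mill's +x; its twin lies opposite. A double mark (lock) lies at 69 degrees (1.20 rad) clockwise of each notch.
- mill_switch (a joint): Sprung switch in the mill, pushed by the lugs: 0 at rest, grows in rad as the lid turns clockwise. Lugs meet it after 0.08 rad of turn, so it reads 0.52 when the bar is on the single mark. Spring: 0.05 N m at 0, 0.10 N m at the mark. From 0.8 the lugs meet sprung pins; about 0.4 N m clicks past them (at about 1.0) into the lock. Let go short of the click, the lid springs back.
- lid: The mill's loose grey lid, about 110 g, right way up on the mat: disc 67 mm across, 14 mm high; on it a turning bar 62 mm long (lid's x), 16 mm thick (y), from 14 to 40 mm above the underside; two round-nosed lugs at the lower edge under the bar's ends (+x, -x), 9 mm wide, 5 mm high, out to 42.5 mm from the axis. Origin: centre of underside, z up. Half turns fit alike. Enters with its x along the mill's x.
- lid_bar_top (a point): Centre of the top of the lid's turning bar, on the lid's axis, 40 mm above its underside; axes as the lid's.
- eraser: Piece of white vinyl eraser, 30 mm (x) by 18 mm (y) by 14 mm (z), about 12 g, lying flat on the mat. Origin: centre of its underside.
- spray_bottle: Bystander: small clear pump spray bottle with a red band, 39 mm across, 139 mm high, standing on the mat. Origin: centre of its underside.
- hake_brush: Bystander: flat wooden hake brush, about 210 mm long, 45 mm wide, 10 mm high, lying on the mat, bristles to its +x. Origin: on its underside, 92 mm from the handle's end.
- glove_box: Bystander: paper carton of gloves, 105 x 210 x 62 mm, lying on the mat. Origin: centre of its underside.
Mind the look-alikes: they are no part of the job. What is meant by the lid is not pink, and is the larger of those in its own colour.

How it is judged:
On the way, in this order (a step that is already met when the one before it is completed fails the run):
1. the eraser piece lies in the mill's bowl, let go (horizontal distance between eraser and mill_seat below 0.03 m and z of eraser in the frame of mill_seat below -0.012 m and contact force between the fingers and eraser below 0.1 N), for 0.2 s.
2. the lid sits fully home on its seat, lugs through the notches, not yet turned to the mark (horizontal distance between lid and mill_seat below 0.004 m and z of lid in the frame of mill_seat between -0.003 and 0.004 m and angle between lid's own z axis and vertical below 0.1 rad and value of joint mill_switch below 0.33 rad), for 0.1 s.
At the end, for the whole second after the job is handed in: The lid sits home on the mill's seat (within 4 mm in height and centring, level within 0.10 rad), turned clockwise so that the switch reads 0.35 to 0.75 rad (bar within about 0.2 rad of the single mark) and stands still, gripped by the fingers (over 1 N); the eraser piece lies in the bowl under it (horizontal distance between lid and mill_seat below 0.004 m and z of lid in the frame of mill_seat between -0.003 and 0.004 m and angle between lid's own z axis and vertical below 0.1 rad and value of joint mill_switch between 0.35 and 0.75 rad and horizontal distance between eraser and mill_seat below 0.03 m and z of eraser in the frame of mill_seat below -0.012 m and velocity of joint mill_switch between -0.15 and 0.15 rad/s and angular speed of lid below 0.2 rad/s and contact force between the fingers and lid above 1 N); the arm keeps its last pose, push and grip.
It fails at once if the lid is turned into the lock click (switch beyond 0.95 rad) (value of joint mill_switch above 0.95 rad).
It fails at once if the spray bottle, the brush or the glove box is moved by more than 3 cm (distance of any of spray_bottle, hake_brush, glove_box from where it was at the start of the episode above 0.03 m).
It also fails if it takes over 61 s, if anything falls off the work surface, if the arm or the gripper's body presses on something with over 40 N, if the wrist force passes 120 N, or if a joint passes its speed limit or range.

### The arm

A 6-joint arm with a two-finger parallel gripper is mounted at the origin on the work surface. World frame = base frame: x ahead of the robot, y to its left, z up, the work surface at z = 0. Lengths are in m, angles in rad, forces in N, time in s.
With the tool pointing down it reaches from about 0.375 to 0.975 m from the base axis. Payload 3.8 kg.
Tool frame: the origin (TCP) lies at the very end of the fingers, on their centre line; the grasp point (between the pads) lies 19 mm behind it; z points along the fingers, y is the line along which they close (so a half turn about z gives the same grasp; the last joint's range is limited). The gripper opens to 85 mm and grips with 20 to 120 N. Pads are 22 mm wide; open, the fingers measure 114 mm over their backs; the gripper's body (76 mm by 85 mm) begins 54 mm behind the grasp point. The pads swing forward as they close: fully open they stand 13 mm farther back than shut.
Start: joints at [-1.276, 0.264, 1.604, -0, 1.274, -0.037], TCP at [0.22, -0.638, 0.231] pointing down, gripper open.
Joint ranges: [-2.63, 2.63], [-0.94, 2.18], [0.31, 2.57], [-1.31, 4.45], [0, 2.66], [-2.55, 2.55]. Speed limits (rad/s): [2.57, 2.57, 3.14, 3.14, 3.14, 3.14].

### API

Orientations are given as a 3x3 rotation matrix whose columns are the frame's x, y, z axes.
In Python, from workcell import * gives the robot as it stands.
- The arm moves only by the tool move_arm, never from a script. Its argument "moves" is text: rows parted by semicolons, each of 7 numbers parted by spaces: the shift along the tool's x, y, z in m, then the turn, a rotation vector about the tool's x, y, z in degrees, then the gripper's target within -1 to 1 (fully open at 1, half-way at 0, shut at -1). A call has 1 to 5 rows; each row shifts and turns the commanded pose from where the row before left it, along the tool's axes as they then stand; what a row does not reach is not made up. A row lasts 1/12 s, in which the tool goes at most 41.7 mm and 7.16 degrees, less where a joint would pass 70% of its speed; a pose out of reach is approached as far as the arm can. A call with a gripper value outside its range is refused whole. The fingers move at their own pace and stop on an object; "grip_force" is the grip in N (left out, the last holds). Time passes only in rows, so rows that do not move let the fingers close. It gives the time, the measured TCP pose, the force, the opening and the grip force at its end, in the units of the state.
- sense(): the state, without advancing time (a new reading comes with each control period).
- capture(name): name is "scene" or "side" or "wrist"; returns (picture, depth): 480x640x3 uint8, red, green, blue; 480x640 float32, m along the optical axis (not along the pixel's ray), 0 where there is no reading.
- get_calibration(name): a dict with "vfov" (degrees; the focal length in pixels is half the picture's height over the tangent of half this angle, whatever the lens; pixels are square), "cx", "cy" (the principal point, pixels), "R" (3x3) and "t" (3): a world point X has camera coordinates R X + t; the wrist camera has in their place "hand_eye" (4x4, takes a point from camera to tool coordinates, whose origin is the TCP and whose axes are the flange's). Camera axes: x right, y down, z forward; pixel columns grow to the right and rows downward; lengths in m; the calibration is good to about 2 mm. A picture is of the moment at which its call begins: read the wrist's pose just before it. get_calibration takes no time and is no camera call.
- close_job(): hands the job in; it is judged then, once.
The state is a dict: "time_s": time; "joints": joint angles; "dq": joint speeds; "effort": joint torques, N m; "position": TCP position; "tcp_rot": TCP orientation; "contact_force": force on the tool from outside, world axes, zero at the start; "wrist_torque": the same for the moment, N m; "opening": finger opening in m; "gripper_force": force on a finger pad.
Only numpy, scipy, OpenCV 4.12 (cv2) and the standard library are available. Lean on these libraries where they do the work, as an engineer would, in place of code of your own. Each camera call takes 0.05 s, during which the arm holds its last target. There are 200 camera calls.

## Working session

There is one attempt and no reset: what is moved stays moved. The work goes in short steps, Python scripts to look and compute and a tool call to move; the robot and the scene stay as the last step left them, time stands still between calls to the robot, and variables do not carry over. Pictures are saved under pics/ and viewed, at most 10 in all, crops included, and the job is handed in when it is done.

Besides the shell and the picture viewer there is one more tool, called after "Request:" as a command line: name --argument value ..., lists and objects as JSON in quotes. move_arm: Moves the arm, as the interface text tells. Its arguments: {"type":"object","properties":{"moves":{"type":"string"},"grip_force":{"type":"number"}},"required":["moves"]}

```bash
mkdir -p pics; ls; cat > h.py <<'E'
from workcell import *
import numpy as np, cv2
def K(c,shape=(480,640)):
    f=240/np.tan(np.radians(c["vfov"])/2); return f,c["cx"],c["cy"]
def campose(name):
    c=get_calibration(name)
    if name=="wrist":
        s=sense(); H=np.array(c["hand_eye"]); R=np.array(s["tcp_rot"]); p=np.array(s["position"])
        return c,R@H[:3,:3],R@H[:3,3]+p
    R=np.array(c["R"]);return c,R.T,-R.T@np.array(c["t"])
def ray(P,u,v,z):
    c,R,o=P; f,cx,cy=K(c)
    d=R@np.array([(u-cx)/f,(v-cy)/f,1]); return o+d*(z-o[2])/d[2]
def pts(P,depth):
    c,R,o=P; f,cx,cy=K(c); v,u=np.mgrid[0:480,0:640]
    X=np.stack([(u-cx)/f*depth,(v-cy)/f*depth,depth],-1); return X@R.T+o
def shot(name,fn):
    P=campose(name); im,d=capture(name); cv2.imwrite("pics/"+fn+".png",im[...,::-1]); np.savez("pics/"+fn,im=im,d=d,R=P[1],o=P[2]); return P,im,d
def load(fn,name):
    z=np.load("pics/"+fn+".npz"); return (get_calibration(name),z["R"],z["o"]),z["im"],z["d"]
E
python3 - <<'E'
from h import *
for n in("scene","side","wrist"):
    P,im,d=shot(n,n+"0"); print(n,P[0],P[2])
print(sense())
E
```

```text
pics
scene {'vfov': 57.26951112445265, 'cx': 324.14251514811934, 'cy': 242.67658588384398, 'R': array([[ 0.6162632 ,  0.78737978,  0.01589847],
       [ 0.49768932, -0.37372527, -0.78270988],
       [-0.61034827,  0.4902678 , -0.62218364]]), 't': array([-0.38101753, -0.12236141,  1.33569848])} [ 1.11094631 -0.400574    0.74133385]
side {'vfov': 47.68133574161288, 'cx': 312.18341234371985, 'cy': 247.53658726495186, 'R': array([[-0.71260461, -0.70155513, -0.00388115],
       [-0.41575442,  0.42674569, -0.80314157],
       [ 0.56510436, -0.57070878, -0.59577559]]), 't': array([0.42222652, 0.24193572, 1.34732046])} [-0.35991025  0.96189778  0.998648  ]
wrist {'vfov': 63.478584596907886, 'cx': 320.51523610357197, 'cy': 239.30763513465385, 'hand_eye': array([[ 5.63799293e-04, -9.59766468e-01, -2.80798875e-01,
         7.16421229e-02],
       [ 9.99999777e-01,  4.40753601e-04,  5.01350443e-04,
        -4.61617414e-05],
       [-3.57416229e-04, -2.80799095e-01,  9.59766503e-01,
        -1.42908651e-01],
       [ 0.00000000e+00,  0.00000000e+00,  0.00000000e+00,
         1.00000000e+00]])} [ 0.28749479 -0.61442582  0.37296859]
{'time_s': 0.15, 'joints': array([-1.27589646e+00,  2.64609901e-01,  1.60510827e+00, -1.12595664e-05,
        1.27374448e+00, -3.68770189e-02]), 'dq': array([-0.00189451, -0.00163427, -0.00354738, -0.00158166, -0.0007535 ,
       -0.00052294]), 'effort': array([ 1.68213528e-04, -5.15905523e+01, -3.67960703e+01, -1.58723233e-04,
        8.04576441e-03, -1.32101783e-05]), 'position': array([ 0.21969639, -0.63760507,  0.23020207]), 'tcp_rot': array([[ 9.45464003e-01,  3.25726131e-01, -5.53803444e-04],
       [ 3.25726596e-01, -9.45462318e-01,  1.78613677e-03],
       [ 5.81911313e-05, -1.86911653e-03, -9.99998252e-01]]), 'contact_force': array([0.25251712, 0.73570133, 0.89269428]), 'wrist_torque': array([-0.0315724 , -0.00606038, -0.02612244]), 'gripper_force': 0.0, 'opening': 0.08573099893088731}
```

View pics/scene0.png

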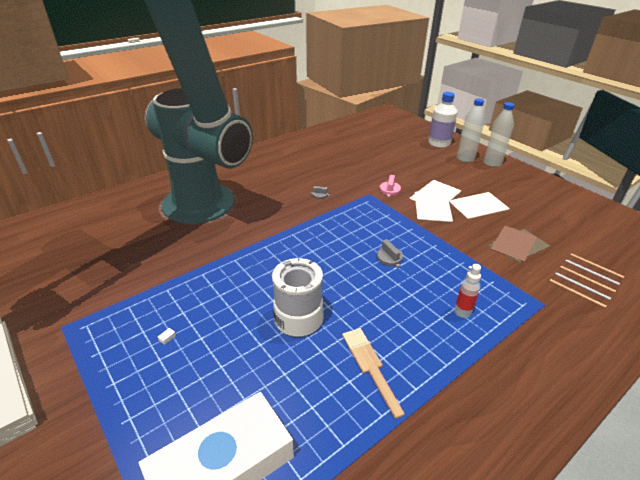

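View pics/side0.png

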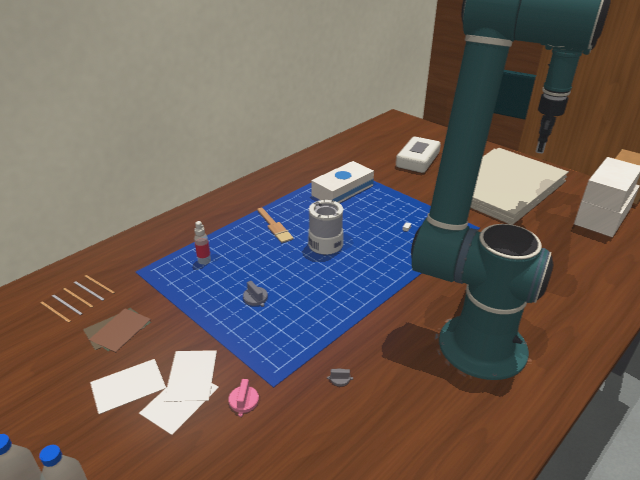

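Scene view: the grey lids are at (390,254), the larger one and on the mat, and (320,191), smaller and off the mat. A pink lid is at (391,187). I choose (390,254). The eraser is at (167,336), the mill collar at (298,275), the bottle at (467,290), the brush at (372,370) and the glove box at (220,450).

```bash
python3 - <<'E'
from h import *
def top(fn,name,u0,u1,v0,v1,z0,z1):
    P,im,d=load(fn,name); X=pts(P,d); m=np.zeros(d.shape,bool); m[v0:v1,u0:u1]=1
    m&=(d>0)&(X[...,2]>z0)&(X[...,2]<z1); return X[m]
def rect(Q,l):
    r=cv2.minAreaRect((Q[:,:2]*1000).astype(np.float32)); print(l,len(Q),np.round(Q.mean(0),4),np.round(r[0],1),np.round(r[1],1),round(r[2],1))
for fn,n,boxes in (("scene0","scene",dict(lid=(370,410,230,275),small=(308,332,180,200),mill=(265,330,255,300),er=(155,180,325,345))),("side0","side",dict(lid=(240,272,275,310),small=(325,355,365,390),mill=(300,350,195,235),er=(400,415,218,234)))):
    for k,b in boxes.items():
        zr={"lid":(.034,.046),"small":(.02,.05),"mill":(.131,.140),"er":(.010,.02)}[k]
        Q=top(fn,n,*b,*zr)
        if len(Q)>3: rect(Q,n+" "+k)
    Q=top(fn,n,*boxes["lid"],.008,.02); rect(Q,n+" liddisc")
P,im,d=load("scene0","scene")
a=cv2.resize(im[160:280,300:420],(480,480),interpolation=2); b=cv2.resize(im[255:345,255:345],(480,480),interpolation=2)[:, :320]
cv2.imwrite("pics/c1.png",np.hstack([a,b])[...,::-1])
E
```

```text
scene lid 139 [0.5411 0.2754 0.0411] [538.8 276.6] [17.8 60.9] 81.2
scene small 58 [0.187  0.3209 0.026 ] [186.1 321.1] [44.5 16.2] 41.3
scene mill 711 [ 0.571  -0.0352  0.1374] [568.2 -32. ] [101.1 100.4] 10.7
scene er 123 [ 0.446  -0.2823  0.0165] [ 443.8 -282. ] [21.2 30.5] 21.8
scene liddisc 235 [0.545  0.2656 0.0157] [553.3 277.2] [88.9 74.1] 29.5
side lid 112 [0.5323 0.2827 0.0404] [532.4 282.1] [17.8 66.7] 76.7
side small 108 [0.1805 0.3258 0.0265] [181.5 326.1] [41.5 14.6] 42.8
side mill 292 [ 0.5626 -0.0264  0.1357] [565.3 -29.1] [ 97.4 107.2] 42.2
side er 39 [ 0.4381 -0.2771  0.0152] [ 433.9 -271.7] [25.  55.7] 44.3
side liddisc 235 [0.528  0.2875 0.0149] [547.1 267.1] [ 66.6 109.9] 42.5
```

View pics/c1.png

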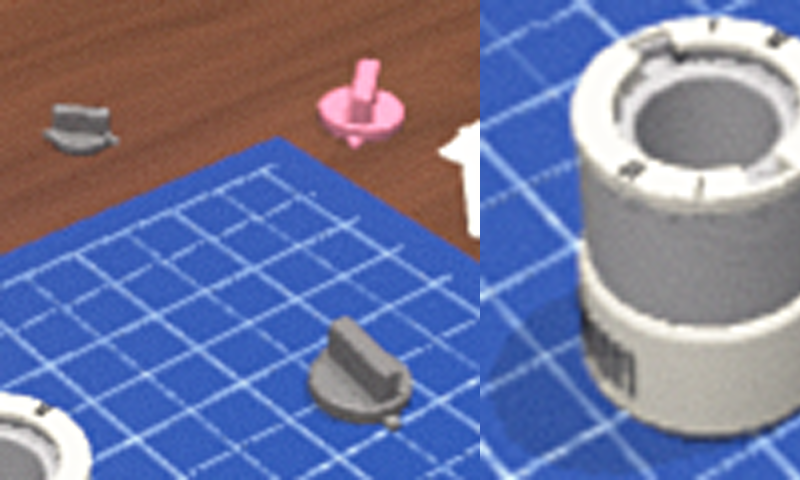

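The crop confirms the grey lid on the mat: upright, bar intact, and larger than the grey one off the mat. The mill's notches show at the upper left and lower right of the collar. I'm moving over the eraser.

Request:
move_arm --moves "0.030 -0.0245 0.007 0 0 0 1;0.030 -0.0245 0.007 0 0 0 1;0.030 -0.0245 0.007 0 0 0 1;0.030 -0.0245 0.007 0 0 0 1;0.030 -0.0245 0.007 0 0 0 1" --grip_force 30

```text
time_s: 0.57
position: [0.3221, -0.4717, 0.1955]
tcp_rot: [[0.946, 0.325, -0.0], [0.325, -0.946, 0.001], [0.0, -0.001, -1.0]]
contact_force: [1.1, -0.9, 0.1]
opening: 0.0854
gripper_force: 0.0
```

Request:
move_arm --moves "0.030 -0.0245 0.007 0 0 0 1;0.030 -0.0245 0.007 0 0 0 1;0.030 -0.0245 0.007 0 0 0 1;0.030 -0.0245 0.007 0 0 0 1;0.030 -0.0245 0.007 0 0 0 1"

```text
time_s: 0.98
position: [0.4242, -0.307, 0.1609]
tcp_rot: [[0.946, 0.325, 0.0], [0.325, -0.946, 0.0], [0.0, -0.0, -1.0]]
contact_force: [1.6, -0.8, -0.3]
opening: 0.085
gripper_force: 0.0
```

Request:
move_arm --moves "0.027 -0.022 0 0 0 0 1;0 0 0 0 0 0 1;0 0 0 0 0 0 1"

```text
time_s: 1.23
position: [0.4426, -0.2776, 0.161]
tcp_rot: [[0.944, 0.33, -0.001], [0.33, -0.944, 0.0], [-0.001, -0.0, -1.0]]
contact_force: [0.8, -0.7, 1.3]
opening: 0.0854
gripper_force: 0.0
```

```bash
cat >> h.py <<'E'
def totool(p):
    s=sense(); return np.array(s["tcp_rot"]).T@(np.array(p)-s["position"])
E
python3 - <<'E'
from h import *
P,im,d=shot("wrist","w1"); s=sense(); print(s["position"],s["joints"])
g=cv2.cvtColor(im,cv2.COLOR_RGB2HSV); m=((g[...,1]<60)&(g[...,2]>150)).astype(np.uint8)
m=cv2.morphologyEx(m,cv2.MORPH_OPEN,np.ones((7,7)))
for c in cv2.findContours(m,0,2)[0]:
    if cv2.contourArea(c)<300: continue
    q=np.array([ray(P,u,v,.014) for u,v in c[:,0]]); r=cv2.minAreaRect((q[:,:2]*1000).astype(np.float32))
    t=totool([r[0][0]/1000,r[0][1]/1000,.014]); print(cv2.boundingRect(c),r,t)
    q=q@np.array(s["tcp_rot"]); print(cv2.minAreaRect((q[:,:2]*1000).astype(np.float32))[1:])
E
```

```text
[ 0.44216648 -0.27880939  0.16116916] [-6.09821271e-01  3.22588491e-02  2.00258054e+00 -6.94943704e-04
  1.10694159e+00  6.27245884e-01]
(305, 211, 40, 26) ((443.0171813964844, -280.6840515136719), (19.805906295776367, 30.11113166809082), 19.275230407714844) [0.00027937 0.00201872 0.14716945]
((30.11113929748535, 19.805892944335938), 89.86376190185547)
```

View pics/w1.png

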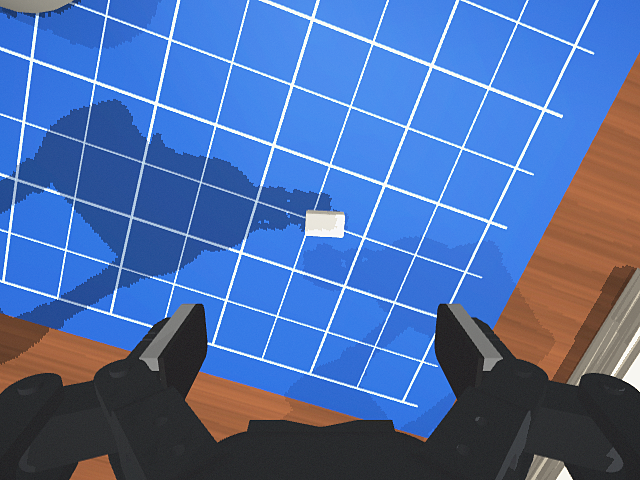

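The eraser is at (325,224), nearly under the TCP, with its long side along the closing line. I'm descending and gripping.

Request:
move_arm --moves "0 0.001 0.035 0 0 0 0.1;0 0.001 0.035 0 0 0 0.1;0 0 0.035 0 0 0 0.1;0 0 0.030 0 0 0 0.1;0 0 0.018 0 0 0 0.1"

```text
time_s: 1.7
position: [0.4397, -0.2814, 0.0049]
tcp_rot: [[0.946, 0.324, -0.004], [0.324, -0.946, 0.002], [-0.003, -0.003, -1.0]]
contact_force: [-0.3, 0.4, -0.1]
opening: 0.047
gripper_force: 0.0
```

Request:
move_arm --moves "0 0 0.004 0 0 0 0;0 0 0 0 0 0 -0.6;0 0 0 0 0 0 -1;0 0 0 0 0 0 -1;0 0 0 0 0 0 -1"

```text
time_s: 2.12
position: [0.4432, -0.2822, 0.0054]
tcp_rot: [[0.946, 0.325, 0.002], [0.325, -0.946, -0.001], [0.001, 0.002, -1.0]]
contact_force: [-0.9, -0.8, 0.6]
opening: 0.0292
gripper_force: 34.5
```

Request:
move_arm --moves "0 0 0 0 0 0 -1;0 0 0 0 0 0 -1;0 0 0 0 0 0 -1;0 0 0 0 0 0 -1"

```text
time_s: 2.45
position: [0.4429, -0.2811, 0.0045]
tcp_rot: [[0.945, 0.326, 0.0], [0.326, -0.945, -0.0], [0.0, 0.0, -1.0]]
contact_force: [-0.1, 0.3, -0.3]
opening: 0.029
gripper_force: 34.5
```

Request:
move_arm --moves "0 0 -0.04 0 0 0 -1;0 0 -0.04 0 0 0 -1;0 0 -0.04 0 0 0 -1;0 0 -0.04 0 0 0 -1;0.01 -0.01 -0.038 0 0 0 -1"

```text
time_s: 2.87
position: [0.4483, -0.2695, 0.2046]
tcp_rot: [[0.946, 0.324, 0.0], [0.324, -0.946, -0.002], [-0.0, 0.002, -1.0]]
contact_force: [0.5, -0.8, -0.3]
opening: 0.0289
gripper_force: 34.6
```

Request:
move_arm --moves "0.029 -0.029 0 0 0 0 -1;0.029 -0.029 0 0 0 0 -1;0.029 -0.029 0 0 0 0 -1;0.029 -0.029 0 0 0 0 -1;0.029 -0.029 0 0 0 0 -1"

```text
time_s: 3.28
position: [0.5392, -0.0822, 0.2026]
tcp_rot: [[0.946, 0.326, 0.001], [0.326, -0.946, -0.0], [0.001, 0.0, -1.0]]
contact_force: [1.1, -1.1, -0.3]
opening: 0.029
gripper_force: 34.6
```

Request:
move_arm --moves "0.029 -0.029 0 0 0 0 -1;0.015 -0.013 0 0 0 0 -1;0 0 0 0 0 0 -1;0 0 0 0 0 0 -1"

```text
time_s: 3.62
position: [0.5668, -0.0289, 0.202]
tcp_rot: [[0.944, 0.329, -0.001], [0.329, -0.944, -0.0], [-0.001, 0.0, -1.0]]
contact_force: [0.9, -0.5, 0.3]
opening: 0.029
gripper_force: 34.6
```

```bash
python3 - <<'E'
from h import *
P,im,d=shot("wrist","w2"); s=sense(); print(s["position"],s["opening"])
X=pts(P,d); m=(d>0)&(X[...,2]>.125)&(X[...,2]<.145)&(np.hypot(X[...,0]-.567,X[...,1]+.03)<.07)
Q=X[m]; print(len(Q),np.percentile(Q[:,2],[5,50,95]))
(c,r)=cv2.minEnclosingCircle((Q[:,:2]*1000).astype(np.float32)); print(c,r)
from scipy.optimize import least_squares
E
```

```text
[ 0.56632073 -0.02989427  0.20197068] 0.029302547694424457
11983 [0.12589723 0.13783877 0.13934309]
(566.2396850585938, -30.663490295410156) 50.787452697753906
```

View pics/w2.png

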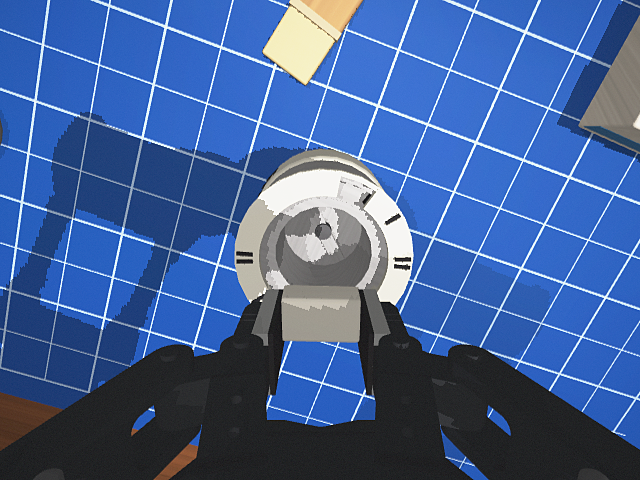

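The eraser is held over the mill. The bowl is at about (325,240), the double marks at (245,257) and (402,263), the notch at (357,188) and the single mark at (392,218). Next I lower and release.

Request:
move_arm --moves "0 0 0.03 0 0 0 -1;0 0 0.03 0 0 0 -1;0 0 0.004 0 0 0 -1;0 0 0 0 0 0 0.2;0 0 0 0 0 0 0.2"

```text
time_s: 4.08
position: [0.5665, -0.0311, 0.1389]
tcp_rot: [[0.946, 0.324, -0.0], [0.324, -0.946, -0.0], [-0.0, 0.0, -1.0]]
contact_force: [-0.1, 0.9, 0.6]
opening: 0.0509
gripper_force: 0.0
```

Request:
move_arm --moves "0 0 0 0 0 0 0.2;0 0 0 0 0 0 0.2;0 0 -0.03 0 0 0 0.5;0 0 -0.04 0 0 0 1;-0.03 0 -0.02 0 0 0 1"

```text
time_s: 4.5
position: [0.544, -0.0394, 0.2345]
tcp_rot: [[0.945, 0.327, 0.011], [0.327, -0.945, -0.0], [0.01, 0.004, -1.0]]
contact_force: [1.4, 0.4, 2.0]
opening: 0.0843
gripper_force: 0.0
```

Request:
move_arm --moves "-0.02 0 0 0 0 0 1;0 0 0 0 0 0 1;0 0 0 0 0 0 1"

```text
time_s: 4.75
position: [0.5198, -0.0466, 0.2302]
tcp_rot: [[0.946, 0.325, 0.004], [0.325, -0.946, -0.0], [0.003, 0.002, -1.0]]
contact_force: [-0.5, 0.3, 0.8]
opening: 0.0859
gripper_force: 0.0
```

```bash
python3 - <<'E'
from h import *
P,im,d=shot("wrist","w3"); s=sense(); print(s["position"],s["opening"])
X=pts(P,d); m=(d>0)&(X[...,2]>.125)&(X[...,2]<.145)&(np.hypot(X[...,0]-.567,X[...,1]+.03)<.07)
Q=X[m]; print(len(Q),np.percentile(Q[:,2],[5,50,95]))
(c,r)=cv2.minEnclosingCircle((Q[:,:2]*1000).astype(np.float32)); print(c,r)
# dark marks on lip top
g=cv2.cvtColor(im,cv2.COLOR_RGB2GRAY); rad=np.hypot(X[...,0]-c[0]/1000,X[...,1]-c[1]/1000)
k=((g<90)&(rad>.038)&(rad<.0485)&(X[...,2]>.12)&(d>0)).astype(np.uint8)
n,l,st,ce=cv2.connectedComponentsWithStats(k)
for i in range(1,n):
    if st[i,4]>8:
        p=ray(P,*ce[i],.135); print(st[i],np.round(p,4),np.degrees(np.arctan2(p[1]-c[1]/1000,p[0]-c[0]/1000)))
v,u=np.where(m); cv2.imwrite("pics/c3.png",cv2.resize(im[max(v.min()-10,0):v.max()+10,max(u.min()-10,0):u.max()+10],(600,600),interpolation=2)[...,::-1]); print(v.min(),v.max(),u.min(),u.max())
E
```

```text
[ 0.51999018 -0.04636818  0.22931144] 0.08514368629673648
15997 [0.12579716 0.13765397 0.13933116]
(566.268798828125, -30.645597457885742) 50.657352447509766
[348  92  17  20  35] [ 0.6076 -0.0397  0.135 ] -12.366512756847882
[378 119  14  10  48] [ 0.6014 -0.0589  0.135 ] -38.74344856904755
[239 157  15   5  44] [0.5552 0.013  0.135 ] 104.29307391692923
[388 163  15   3  42] [ 0.5816 -0.0732  0.135 ] -70.15033017443024
[239 165  15   4  39] [0.5509 0.0114 0.135 ] 110.11262499914025
[387 170  15   4  42] [ 0.5772 -0.0742  0.135 ] -75.94943225353228
[253 200  13  10  44] [ 0.5307 -0.0027  0.135 ] 141.78011544522266
[285 224  12   6  17] [ 0.5237 -0.0253  0.135 ] 172.84659575988871
[ 122  386   90   94 5560] [0.3385 0.0133 0.135 ] 169.07005569633012
[ 431  386   87   94 5539] [ 0.4141 -0.2064  0.135 ] -130.8825214755935
[ 217  420  207   60 8398] [ 0.366  -0.0996  0.135 ] -160.99427671101023
75 246 237 404
```

View pics/c3.png

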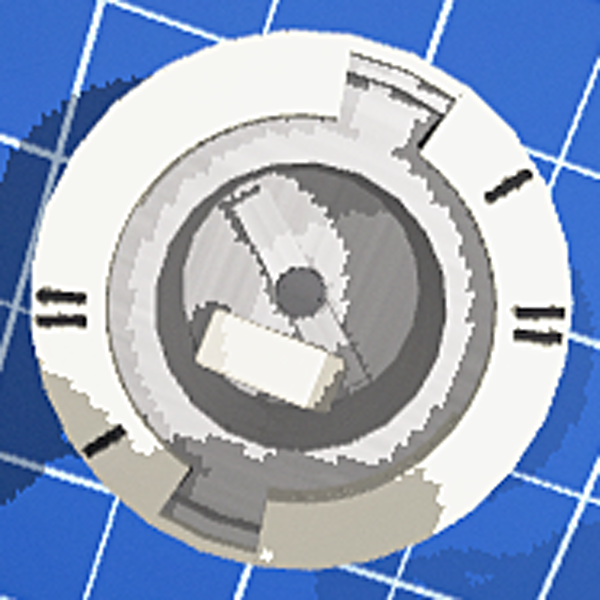

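The eraser lies in the bowl at crop (270,360). The marks and notches agree on mill centre (0.566,-0.0307) and notch axis about -4.15°. I'm going to the lid.

Request:
move_arm --moves "0.0134 -0.0336 0 0 0 0 1;0.0134 -0.0336 0 0 0 0 1;0.0134 -0.0336 0 0 0 0 1;0.0134 -0.0336 0 0 0 0 1;0.0134 -0.0336 0 0 0 0 1"

```text
time_s: 5.22
position: [0.5284, 0.1364, 0.2276]
tcp_rot: [[0.946, 0.326, -0.001], [0.326, -0.946, 0.0], [-0.001, -0.0, -1.0]]
contact_force: [0.7, 0.4, -0.7]
opening: 0.0853
gripper_force: 0.0
```

Request:
move_arm --moves "0.0134 -0.0336 0 0 0 0 1;0.0134 -0.0336 0 0 0 0 1;0.0134 -0.0336 0.01 0 0 0 1;0.0134 -0.0336 0.01 0 0 0 1;0 0 0.01 0 0 7 1"

```text
time_s: 5.63
position: [0.5353, 0.2858, 0.1973]
tcp_rot: [[0.977, 0.212, 0.0], [0.212, -0.977, 0.004], [0.001, -0.003, -1.0]]
contact_force: [1.0, 0.4, 0.9]
opening: 0.0851
gripper_force: 0.0
```

Request:
move_arm --moves "0 0 0.01 0 0 7 1;0 0 0 0 0 7 1;0 0 0 0 0 7 1;0 0 0 0 0 0 1;0 0 0 0 0 0 1"

```text
time_s: 6.05
position: [0.5351, 0.2794, 0.1874]
tcp_rot: [[0.988, -0.152, -0.001], [-0.152, -0.988, -0.0], [-0.001, 0.0, -1.0]]
contact_force: [-0.0, 0.3, 0.7]
opening: 0.0858
gripper_force: 0.0
```

```bash
cat > lid.py <<'E'
from h import *
import sys
P,im,d=shot("wrist",sys.argv[1]); s=sense(); print(s["position"],s["joints"],s["opening"])
X=pts(P,d); near=np.hypot(X[...,0]-.536,X[...,1]-.279)<.06
m=(d>0)&(X[...,2]>.036)&(X[...,2]<.047)&near
Q=X[m]; print(len(Q),np.median(Q[:,2]))
v,u=np.where(m); q=np.array([ray(P,a,b,.040) for a,b in zip(u,v)])
r=cv2.minAreaRect((q[:,:2]*1000).astype(np.float32)); b=cv2.boxPoints(r); e=max((b[1]-b[0],b[2]-b[1]),key=np.linalg.norm)
ang=(np.degrees(np.arctan2(e[1],e[0]))+90)%180-90
R=np.array(s["tcp_rot"]); yaw=np.degrees(np.arctan2(R[1,0],R[0,0]))
print("bar",r,ang,"yaw",yaw,"tool",totool([r[0][0]/1000,r[0][1]/1000,.04]))
E
python3 lid.py w4
```

```text
[0.5351207  0.27927364 0.18768721] [4.39682268e-01 1.61552690e-01 1.80918187e+00 1.12041516e-04
 1.17152470e+00 2.16372281e+00] 0.08531613193072884
1626 0.04311010768318005
bar ((537.0064697265625, 279.4938659667969), (16.00876235961914, 61.84553146362305), 79.59590911865234) -10.404083 yaw -8.782749167044804 tool [ 0.0019202  -0.00054795  0.14768592]
```

View pics/w4.png

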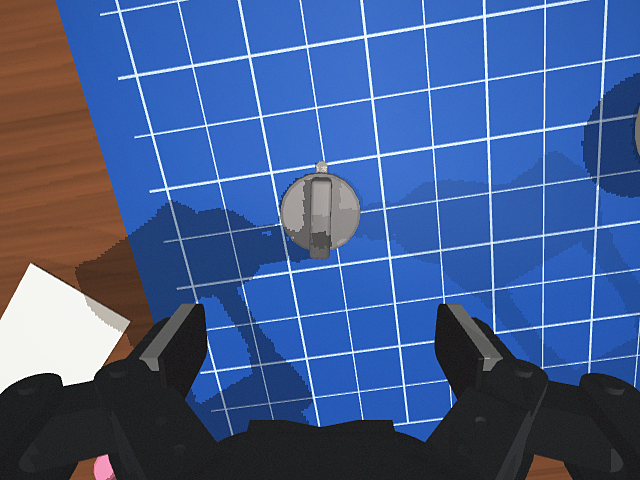

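The lid is at (320,212), with its bar at -10.4° and 2 mm ahead of the TCP. I'm descending and gripping.

Request:
move_arm --moves "0.002 -0.0005 0.037 0 0 1.6 0.6;0 0 0.038 0 0 0 0.3;0 0 0.038 0 0 0 0.1;0 0 0.036 0 0 0 0;0 0 0.018 0 0 0 0"

```text
time_s: 6.52
position: [0.534, 0.2776, 0.0164]
tcp_rot: [[0.983, -0.181, -0.006], [-0.181, -0.983, -0.003], [-0.005, 0.004, -1.0]]
contact_force: [-1.2, -0.4, -0.9]
opening: 0.0425
gripper_force: 0.0
```

Request:
move_arm --moves "0 0 0 0 0 0 -0.3;0 0 0 0 0 0 -0.6;0 0 0 0 0 0 -1;0 0 0 0 0 0 -1;0 0 0 0 0 0 -1" --grip_force 60

```text
time_s: 6.93
position: [0.5374, 0.2792, 0.0219]
tcp_rot: [[0.983, -0.183, 0.001], [-0.183, -0.983, 0.0], [0.001, -0.001, -1.0]]
contact_force: [0.1, 0.3, -0.8]
opening: 0.0144
gripper_force: 60.0
```

Request:
move_arm --moves "0 0 0 0 0 0 -1;0 0 0 0 0 0 -1"

```text
time_s: 7.1
position: [0.5371, 0.2791, 0.0217]
tcp_rot: [[0.983, -0.184, 0.001], [-0.184, -0.983, 0.0], [0.001, -0.0, -1.0]]
contact_force: [0.8, 0.2, -1.5]
opening: 0.0144
gripper_force: 60.0
```

Request:
move_arm --moves "0 0 -0.02 0 0 0 -1;0 0 -0.03 0 0 0 -1;0 0 -0.038 0 0 0 -1;0 0 -0.038 0 0 0 -1;0 0 -0.034 0 0 -6.4 -1"

```text
time_s: 7.52
position: [0.537, 0.2791, 0.1837]
tcp_rot: [[0.997, -0.072, 0.001], [-0.072, -0.997, 0.0], [0.001, -0.001, -1.0]]
contact_force: [0.6, -0.5, -1.3]
opening: 0.0148
gripper_force: 60.1
```

Request:
move_arm --moves "0.0057 0.0341 0 0 0 0 -1;0.0057 0.0341 0 0 0 0 -1;0.0057 0.0341 0 0 0 0 -1;0.0057 0.0341 0 0 0 0 -1;0.0057 0.0341 0 0 0 0 -1"

```text
time_s: 7.93
position: [0.5527, 0.1056, 0.1817]
tcp_rot: [[0.997, -0.072, 0.001], [-0.072, -0.997, 0.0], [0.001, -0.0, -1.0]]
contact_force: [-0.2, 0.1, -1.6]
opening: 0.0149
gripper_force: 60.3
```

Request:
move_arm --moves "0.0057 0.0341 0 0 0 0 -1;0.0057 0.0341 0 0 0 0 -1;0.0057 0.0341 0 0 0 0 -1;0.0057 0.0341 0 0 0 0 -1;0 0 0 0 0 0 -1"

```text
time_s: 8.35
position: [0.5661, -0.0364, 0.1817]
tcp_rot: [[0.997, -0.077, 0.001], [-0.077, -0.997, -0.003], [0.001, 0.003, -1.0]]
contact_force: [-0.7, 0.7, -1.4]
opening: 0.0151
gripper_force: 60.2
```

Request:
move_arm --moves "0 0 0 0 0 0 -1;0 0 0 0 0 0 -1;0 0 0 0 0 0 -1"

```text
time_s: 8.6
position: [0.5655, -0.0298, 0.1812]
tcp_rot: [[0.997, -0.072, -0.0], [-0.072, -0.997, 0.001], [-0.0, -0.0, -1.0]]
contact_force: [-1.2, -0.7, -1.4]
opening: 0.0146
gripper_force: 60.2
```

```bash
python3 - <<'E'
from h import *
P,im,d=shot("wrist","w5"); s=sense(); print(s["position"],s["opening"],s["contact_force"])
R=s["tcp_rot"]; print("yaw",np.degrees(np.arctan2(R[1,0],R[0,0])),"tool",totool([.5661,-.0307,.135]),R[:,2])
E
```

```text
[ 0.56552997 -0.02958173  0.18122277] 0.01468448589069288 [-0.28288176 -0.25590355 -0.33433492]
yaw -4.105821900856475 tool [0.00065917 0.0010911  0.04622224] [-2.01843041e-04  3.72558855e-04 -9.99999910e-01]
```

View pics/w5.png

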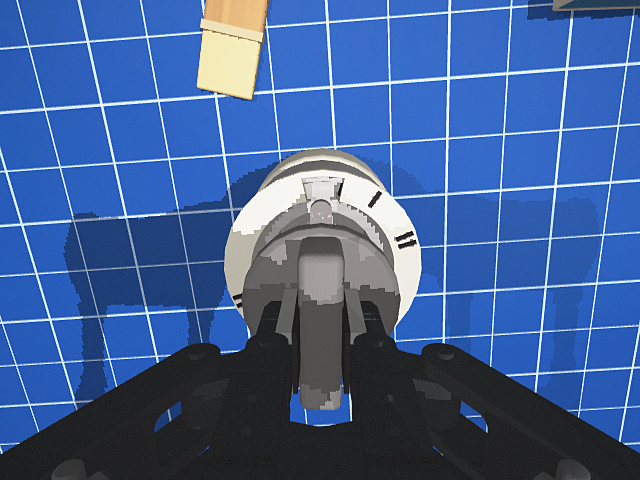

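The lug at (321,208) lines up with the notch at (323,188). I'm lowering it.

Request:
move_arm --moves "0.0007 0.0011 0.01 0 0 0 -1;0 0 0.01 0 0 0 -1;0 0 0.006 0 0 0 -1;0 0 0 0 0 0 -1;0 0 0 0 0 0 -1"

```text
time_s: 9.07
position: [0.5654, -0.0315, 0.1539]
tcp_rot: [[0.997, -0.073, -0.003], [-0.073, -0.997, 0.0], [-0.003, -0.0, -1.0]]
contact_force: [-0.4, -0.2, -1.0]
opening: 0.0146
gripper_force: 60.2
```

Request:
move_arm --moves "0 0 0.004 0 0 0 -1;0 0 0.003 0 0 0 -1;0 0 0.002 0 0 0 -1;0 0 0.001 0 0 0 -1;0 0 0 0 0 0 -1"

```text
time_s: 9.48
position: [0.5662, -0.032, 0.145]
tcp_rot: [[0.997, -0.073, -0.0], [-0.073, -0.997, 0.0], [-0.0, -0.0, -1.0]]
contact_force: [-0.6, -0.7, -1.0]
opening: 0.0146
gripper_force: 60.2
```

Request:
move_arm --moves "0 -0.001 0.0007 0 0 0 -1;0 0 0.0007 0 0 0 -1;0 0 0 0 0 0 -1;0 0 0 0 0 0 -1"

```text
time_s: 9.82
position: [0.5665, -0.0309, 0.144]
tcp_rot: [[0.997, -0.073, 0.0], [-0.073, -0.997, 0.0], [0.0, -0.0, -1.0]]
contact_force: [0.2, 0.4, -1.9]
opening: 0.0144
gripper_force: 60.2
```

```bash
python3 - <<'E'
from h import *
s=sense(); print(s["position"],s["contact_force"],s["wrist_torque"])
P,im,d=shot("scene","s6"); cv2.imwrite("pics/c6.png",cv2.resize(im[225:325,245:345],(600,600),interpolation=2)[...,::-1])
E
```

```text
[ 0.56650404 -0.03094053  0.1439894 ] [ 0.18304472  0.3889884  -1.85235693] [ 0.0011446   0.04879244 -0.00977519]
```

View pics/c6.png

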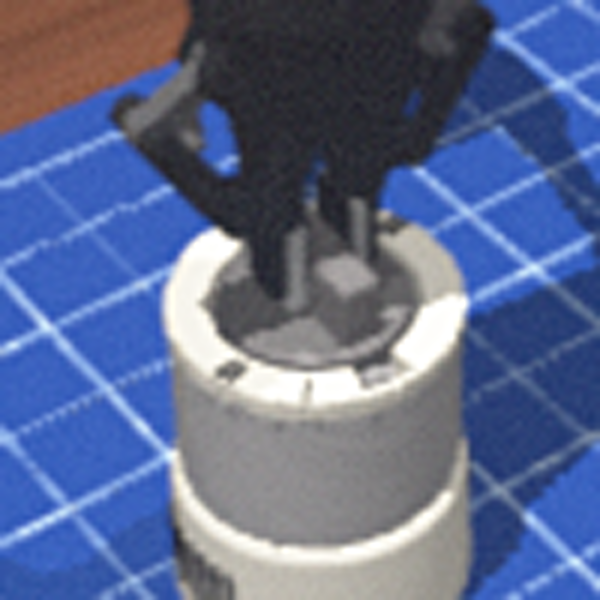

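The lid is inside the collar with its lug in the notch at crop (378,370). I'm pressing down until I feel the seat.

Request:
move_arm --moves "0 0 0.001 0 0 0 -1;0 0 0 0 0 0 -1;0 0 0 0 0 0 -1"

```text
time_s: 10.12
position: [0.5666, -0.031, 0.1439]
tcp_rot: [[0.997, -0.073, 0.001], [-0.073, -0.997, -0.0], [0.001, 0.0, -1.0]]
contact_force: [-2.1, -0.5, 6.3]
opening: 0.0148
gripper_force: 61.0
```

Request:
move_arm --moves "0 0 0.001 0 0 0 -1;0 0 0 0 0 0 -1;0 0 0 0 0 0 -1"

```text
time_s: 10.37
position: [0.5666, -0.0309, 0.1438]
tcp_rot: [[0.997, -0.073, 0.001], [-0.073, -0.997, -0.0], [0.001, 0.0, -1.0]]
contact_force: [-5.4, 1.2, 11.2]
opening: 0.015
gripper_force: 61.9
```

Seated. I'm easing the pressure and turning clockwise about 34.5°.

Request:
move_arm --moves "0 0 -0.001 0 0 3 -1;0 0 0 0 0 3.5 -1;0 0 0 0 0 3.5 -1;0 0 0 0 0 3.5 -1;0 0 0 0 0 3.5 -1"

```text
time_s: 10.78
position: [0.5671, -0.031, 0.1439]
tcp_rot: [[0.931, -0.364, 0.002], [-0.364, -0.931, -0.0], [0.002, -0.0, -1.0]]
contact_force: [-1.2, 0.6, 4.6]
opening: 0.015
gripper_force: 61.0
```

Request:
move_arm --moves "0 0 0 0 0 3.5 -1;0 0 0 0 0 3.5 -1;0 0 0 0 0 3.5 -1;0 0 0 0 0 3.5 -1;0 0 0 0 0 3 -1"

```text
time_s: 11.2
position: [0.5671, -0.0312, 0.1439]
tcp_rot: [[0.784, -0.62, 0.002], [-0.62, -0.784, -0.001], [0.002, -0.001, -1.0]]
contact_force: [-0.6, -0.4, 4.0]
opening: 0.015
gripper_force: 61.0
```

Request:
move_arm --moves "0 0 0 0 0 0 -1;0 0 0 0 0 0 -1;0 0 0 0 0 0 -1;0 0 0 0 0 0 -1"

```text
time_s: 11.53
position: [0.5671, -0.0312, 0.1439]
tcp_rot: [[0.787, -0.617, 0.002], [-0.617, -0.787, -0.0], [0.002, -0.001, -1.0]]
contact_force: [-1.0, -0.5, 5.1]
opening: 0.0151
gripper_force: 61.1
```

```bash
python3 - <<'E'
from h import *
s=sense(); R=s["tcp_rot"]; print(s["position"],s["contact_force"],s["wrist_torque"],s["dq"],"yaw",np.degrees(np.arctan2(R[1,0],R[0,0])),R[:,2],s["joints"][5])
P,im,d=shot("wrist","w7"); cv2.imwrite("pics/c7.png",cv2.resize(im[140:440,160:480],(640,600))[...,::-1])
E
```

```text
[ 0.56712864 -0.03116355  0.14385803] [-0.99127334 -0.4512367   5.05895971] [-0.07850024  0.29345018 -0.02520256] [ 5.46076252e-05 -2.06655238e-03  1.21770187e-03  1.78660743e-03
 -6.27067602e-04 -6.72970741e-06] yaw -38.091738673638645 [ 1.63152938e-03 -4.00776046e-04 -9.99998589e-01] 2.137147602729117
```

View pics/c7.png

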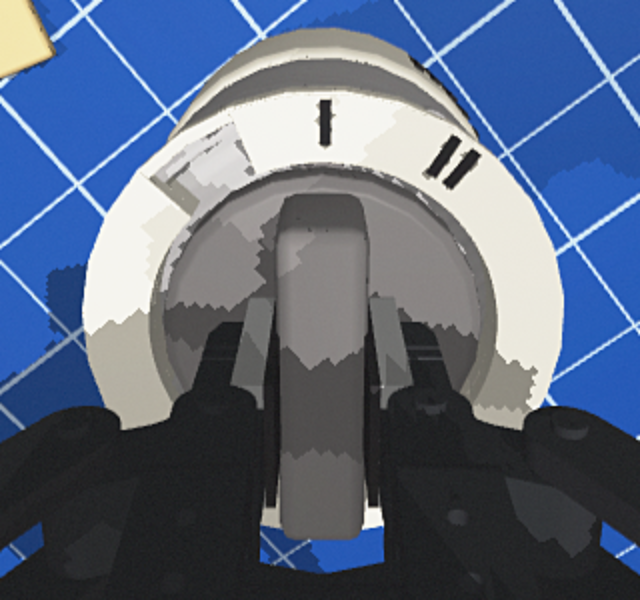

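The bar (top centre at crop (322,200)) points at the single mark (325,122). The lug is under the lip and everything is still, so I'm handing in.

```bash
python3 -c "
from workcell import *
print(close_job())"
```

```text
the job is handed in; nothing more can be done
None
```

I handed the job in at about 11.6 s of the 61 s: the eraser was seen in the bowl before I fitted the lid, and the lid sits home, still gripped at about 61 N and turned about 34° clockwise onto the single mark; the arm never touched the bottle, brush or glove box, and no verdict came back.

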